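# Switch on the exposure lamp at its guarded toggle

## Task

Switch on the exposure lamp at the box whose toggle is covered by a hinged metal guard: with the fingertips raise the guard by its lip and swing it back until it stays open, push the toggle beneath fully over to its rear (on) position, then nudge the guard forward again and let it drop shut by itself, without pressing or guiding it down. Only push and touch, gently: do not grip anything, keep the box standing where it is, and leave the other switch box without a guard and everything else alone.

Things in the scene. Friction and masses are not known exactly. Their poses are not given: they have to be found in the camera images.
- lamp_box: Lamp's switch box: grey enclosure 150 (x) x 130 (y) x 45 mm high, 2.6 kg, standing loose on rubber feet; the only one with a sheet-metal guard hinged over its switch. Origin: centre of its underside, on the worktop. Own +x points to its rear (hinge side, roughly away from the robot), +z up. A short cable gland sticks 20 mm out of the rear.
- lamp_guard (a joint): Guard angle, rad: 0 = shut, grows as its front is raised and swung back, 1.4 = stop, leaning back. 80 g, moves freely: below about 1.0 it falls shut by itself, above about 1.1 it falls back to the stop and stays. An aluminium hood 69 mm wide, open in front and below; its flat top, when shut, lies 91 to 94 mm above the worktop and reaches 86 mm forward of the hinge axis, then comes the lip.
- guard_lip (a point): Middle of the underside of the guard's lip (moves with it); when shut, 97 mm forward of and 40 mm above the hinge axis. The lip, 3 mm thick, 50 mm wide, goes on 26 mm forward of the flat top, sloping up by 25 degrees, to its rolled front edge 110 mm forward of and 47 mm above the hinge axis. Below it all is free down to the box's panel, 45 mm above the worktop.
- guard_hinge (a point): Point on the guard's hinge axis, mid-width, on the box: 45 mm behind the box's centre, 57 mm above the worktop. The axis runs along the box's own y.
- lamp_toggle (a joint): Angle of the toggle under the guard, rad: 0 = off (leaning 0.45 rad towards the front of the box, the robot's side), 0.9 = on (leaning 0.45 rad to the rear, towards the hinge). Stops at both ends; stays where it is left; moves with about 1 N at its tip.
- lamp_toggle_tip (a point): Near the end of the steel toggle under the guard (moves with it). The lever is 38 mm long, 12 mm thick near its end; its pivot is 5 mm in front of the box's centre, 47 mm above the worktop; this point, 36 mm from the pivot, is about 80 mm above the worktop in either end position.
- vac_box: Switch box of the vacuum pump, to be left alone: the same enclosure, size and frame as lamp_box, with the same toggle but no guard and no hinge brackets.
- vac_toggle_tip (a point): Near the free end of the vacuum box's bare toggle, which may stand in any position; must not be moved.
- pencil_mid (a point): bystander, to be left alone: yellow hexagonal pencil, 167 mm long; point at its centre
- bulldog_mid (a point): bystander, to be left alone: small black bulldog clip, 32x51x16 mm; point at its centre
- eraser_mid (a point): bystander, to be left alone: eraser in a sleeve, 23x46x13 mm; point at its centre
- film_can_mid (a point): bystander, to be left alone: small film can with grey lid, 35 mm across, 51 mm high; point at its centre
- tape_roll_mid (a point): bystander, to be left alone: roll of masking tape lying flat, 118 mm across, 25 mm high; point at its centre
- tin_mid (a point): bystander, to be left alone: small pin tin, 42x64x18 mm; point at its centre

How it is judged (in metres and radians):
On the way:
1. the toggle is pushed over to on (above 0.65 rad) while the guard stands open (above 0.9 rad) (value of joint lamp_toggle above 0.65 rad and value of joint lamp_guard above 0.9 rad), for 0.1 s.
At the end, for the whole second after the job is handed in: The toggle is on (above 0.65 of 0.9 rad), the guard is shut (below 0.05 rad) and still, and the box stands level within 20 mm of where it was (value of joint lamp_toggle above 0.65 rad and value of joint lamp_guard below 0.05 rad and velocity of joint lamp_guard between -0.1 and 0.1 rad/s and distance of lamp_box from where it was at the start of the episode below 0.02 m and angle between lamp_box's own z axis and vertical below 0.05 rad); the robot touches nothing.
It fails at once if the lamp's switch box is shoved more than 20 mm, lifted or tipped (distance of lamp_box from where it was at the start of the episode above 0.02 m or height (world z) of lamp_box above 0.008 m or angle between lamp_box's own z axis and vertical above 0.1 rad).
It fails at once if the toggle is moved while the guard is not raised (below 0.5 rad) (value of joint lamp_guard below 0.5 rad and (velocity of joint lamp_toggle above 0.3 rad/s or velocity of joint lamp_toggle below -0.3 rad/s)).
It fails at once if the guard or the toggle is gripped or forced (over 30 N from the fingers) (contact force between the fingers and lamp_guard above 30 N or contact force between the fingers and lamp_toggle above 30 N).
It fails at once if with the switch on, the guard is pressed or guided down in place of falling (robot's contact over 2 N below 0.3 rad) (value of joint lamp_toggle above 0.6 rad and value of joint lamp_guard below 0.3 rad and contact force between the arm and lamp_guard above 2 N).
It fails at once if the vacuum pump's box or toggle is moved more than 10 mm, or a bystander more than 20 mm (distance of any of vac_toggle_tip, vac_box from where it was at the start of the episode above 0.01 m or distance of any of pencil_mid, bulldog_mid, eraser_mid, film_can_mid, tape_roll_mid, tin_mid from where it was at the start of the episode above 0.02 m).
It also fails if it takes over 64 s, if anything falls off the work surface, if the arm or the gripper's body presses on something with over 40 N, if the wrist force passes 120 N, or if a joint passes its speed limit or range.

## Robot

A 6-joint arm with a two-finger parallel gripper is mounted at the origin on a cart in front of the work surface, level with it; the furniture and walls round the work are solid. World frame = base frame: x ahead of the robot, y to its left, z up, the work surface at z = 0. Lengths are in mm, angles in rad, forces in N, time in s.
With the tool pointing down it reaches from about 275 to 750 mm from the base axis. Payload 10.2 kg.
Tool frame: the origin (TCP) lies at the very end of the fingers, on their centre line; the grasp point (between the pads) lies 19 mm behind it; z points along the fingers, y is the direction in which the jaws open and shut (so a half turn about z gives the same grasp; the last joint's range is limited). The gripper opens to 85 mm and grips with 20 to 120 N. Pads are 22 mm wide; open, the fingers measure 114 mm over their backs; the gripper's body (76 mm by 85 mm) begins 54 mm behind the grasp point. The pads swing forward as they close: fully open they stand 13 mm farther back than shut.
Start: joints at [0.967, 0.313, 1.498, -0, 1.331, -0.223], TCP at [195.136, 487.394, 231.294] pointing down, gripper open.
Joint ranges: [-2.94, 2.94], [-0.97, 2.17], [0.19, 2.56], [-1.23, 4.37], [0.02, 3.11], [-2.88, 2.88]. Speed limits (rad/s): [2.39, 2.39, 3.01, 3.14, 3.14, 3.14].

## Interface

Orientations are given as a unit quaternion [w, x, y, z].
In Python, from rig import ctrl, eyes, order gives the robot as it stands.
- The arm moves only by the tool move_arm, never from a script. Its argument "deltas" is a list of rows, each a list of 6 numbers: the shift along the tool's x, y, z in cm, then the turn, a rotation vector about the tool's x, y, z in degrees. A call has exactly 10 rows; each row shifts and turns the commanded pose from where the row before left it, along the tool's axes as they then stand; what a row does not reach is not made up. A row lasts 1/10 s, in which the tool goes at most 50 mm and 8.59 degrees, less where a joint would pass 70% of its speed; a pose out of reach is approached as far as the arm can. A call is refused whole if a number of a shift passes 5 or a number of a turn 8.59, either way. A call with a gripper value outside its range is refused whole. "grip" is the finger opening in cm, from 0 to 8.54, set as the call begins (left out, the last holds). The fingers move at their own pace and stop on an object; "newtons" is the grip in N (left out, the last holds). Time passes only in rows, so rows that do not move let the fingers close, or fill a call up. It gives the time, the measured TCP pose, the force and the opening at its end, in the units of the state.
- ctrl.sense(): the state, without advancing time (a new reading comes with each control period).
- eyes.capture(name): name is "scene" or "top"; returns the picture (480x640x3 uint8, blue, green, red); there is no depth.
- eyes.camera_params(name): a dict with "K" (3x3 intrinsics, pixels), "k1" (the pictures are not rectified: a ray, as slopes to the right and down, at radius r is drawn at 1 + k1 r^2 times it, then the intrinsics apply), "camera_from_world" (4x4, takes a point from world to camera coordinates). Camera axes: x right, y down, z forward; pixel columns grow to the right and rows downward; lengths in mm; the calibration is good to about 2 mm. A picture is of the moment at which its call begins. camera_params takes no time and is no camera call.
- order.finish_job(): hands the job in, once; it reports no verdict.
The state is a dict: "time_s": time; "joints": joint angles; "dq": joint speeds; "tau": joint torques, N m; "eef_pos": TCP position; "ee_rot": TCP orientation; "force": force on the tool from outside, world axes, zero at the start; "wrist_torque": the same for the moment, N m; "grip_width": opening from 0.0 (shut) to 1.0 (fully open).
Only numpy, scipy, OpenCV 4.12 (cv2) and the standard library are available. Lean on these libraries where they do the work, as an engineer would, in place of code of your own. Each camera call takes 0.05 s, during which the arm holds its last target.

## Working session

There is one attempt and no reset: what is moved stays moved. The work goes in short steps, Python scripts to look and compute and a tool call to move; the robot and the scene stay as the last step left them, time stands still between calls to the robot, and variables do not carry over. Pictures are saved under pics/ and viewed, and the job is handed in when it is done.

Besides the shell and the picture viewer there is one more tool, called after "Request:" as name(argument=value, ...) on one line, values as JSON. move_arm: Moves the arm, as the interface text tells. Its arguments: {"type":"object","properties":{"deltas":{"type":"array"},"grip":{"type":"number"},"newtons":{"type":"number"}},"required":["deltas"]}

```bash
ls; mkdir -p pics
python3 - <<'E'
from rig import ctrl, eyes, order
import cv2
print(ctrl.sense())
for n in("scene","top"):
    cv2.imwrite(f"pics/{n}0.png",eyes.capture(n)); print(n,eyes.camera_params(n))
E
```

```text
pics
{'time_s': 0.0, 'joints': array([ 9.66608709e-01,  3.13473622e-01,  1.49844365e+00,  2.51688496e-05,
        1.33105712e+00, -2.23412294e-01]), 'dq': array([-0.00038511, -0.00141058,  0.00118656,  0.00180813, -0.00017322,
        0.00028362]), 'tau': array([-5.14746043e-04, -4.12266505e+01, -2.59735876e+01, -2.23517363e-04,
        4.18326512e-03,  1.58725078e-05]), 'eef_pos': array([194.9643028 , 487.16403578, 230.72053925]), 'ee_rot': array([-2.88983287e-04,  1.89242464e-01,  9.81930146e-01, -6.27644550e-04]), 'force': array([ 0.50785351, -0.38617986, -0.57162451]), 'wrist_torque': array([0.05440826, 0.04752235, 0.01361492]), 'grip_width': 0.9993010678050217}
scene {'K': array([[478.57628335,   0.        , 317.34958373],
       [  0.        , 478.57628335, 245.29126252],
       [  0.        ,   0.        ,   1.        ]]), 'k1': -0.07635542388802671, 'camera_from_world': array([[ 6.21213889e-01, -7.83420476e-01, -1.85919724e-02,
        -4.28555747e+02],
       [-3.65542965e-01, -2.68708655e-01, -8.91164407e-01,
         2.74258788e+02],
       [ 6.93160620e-01,  5.60399871e-01, -4.53299392e-01,
         5.41728304e+02],
       [ 0.00000000e+00,  0.00000000e+00,  0.00000000e+00,
         1.00000000e+00]])}
top {'K': array([[582.69197821,   0.        , 318.99271576],
       [  0.        , 582.69197821, 234.25952892],
       [  0.        ,   0.        ,   1.        ]]), 'k1': 0.03298806413226976, 'camera_from_world': array([[-1.70833094e-02, -9.99603159e-01, -2.23983258e-02,
        -6.62952856e+01],
       [-9.96904321e-01,  1.87481179e-02, -7.63562859e-02,
         5.82361942e+02],
       [ 7.67459111e-02,  2.10245697e-02, -9.96828989e-01,
         1.29597767e+03],
       [ 0.00000000e+00,  0.00000000e+00,  0.00000000e+00,
         1.00000000e+00]])}
```

View pics/scene0.png

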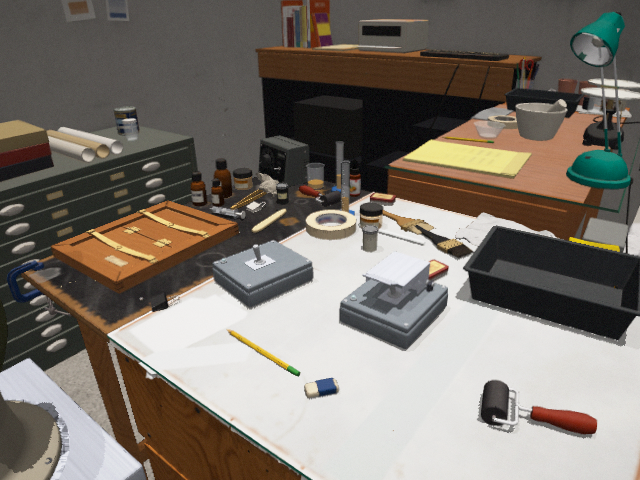

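View pics/top0.png

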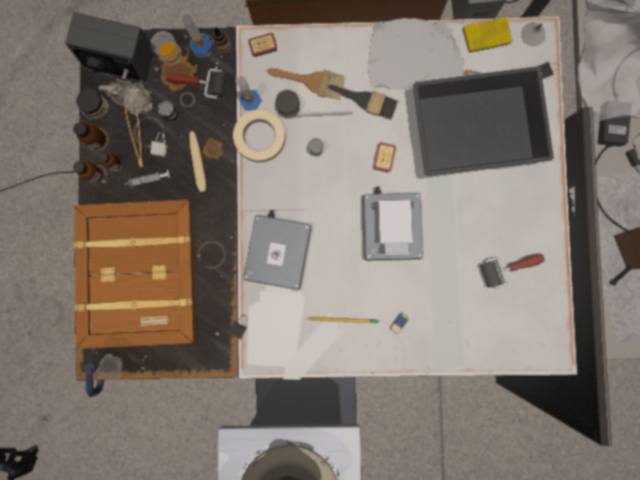

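```bash
cat > h.py <<'E'
import numpy as np, cv2
from rig import ctrl, eyes, order
from scipy.spatial.transform import Rotation as R
def ray(n,px):
    p=eyes.camera_params(n);K=p["K"];d=(np.array(px,float)-K[:2,2])/[K[0,0],K[1,1]]
    s=d.copy()
    for _ in range(20): s=d/(1+p["k1"]*(s@s))
    M=p["camera_from_world"];Rw=M[:3,:3].T
    return -Rw@M[:3,3], Rw@np.array([s[0],s[1],1])
def onz(n,px,z):
    c,d=ray(n,px); return c+d*(z-c[2])/d[2]
def proj(n,P):
    p=eyes.camera_params(n);M=p["camera_from_world"];c=M[:3,:3]@np.array(P,float)+M[:3,3];s=c[:2]/c[2]
    return p["K"][:2,:2]@(s*(1+p["k1"]*(s@s)))+p["K"][:2,2]
E
python3 - <<'E'
import cv2
t=cv2.imread('pics/top0.png')[180:280,345:440]; s=cv2.imread('pics/scene0.png')[240:350,325:465]
cv2.imwrite('pics/tz0.png',cv2.resize(t,None,fx=6,fy=6,interpolation=cv2.INTER_CUBIC))
cv2.imwrite('pics/sz0.png',cv2.resize(s,None,fx=5,fy=5,interpolation=cv2.INTER_CUBIC))
E
```

```text
(no output)
```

View pics/tz0.png

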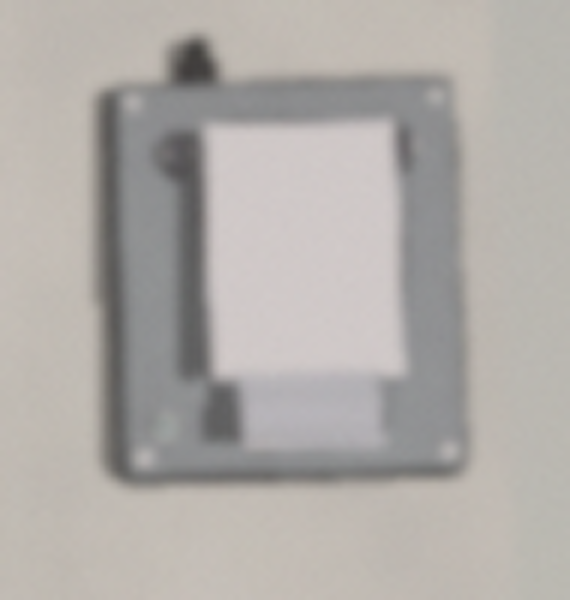

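View pics/sz0.png

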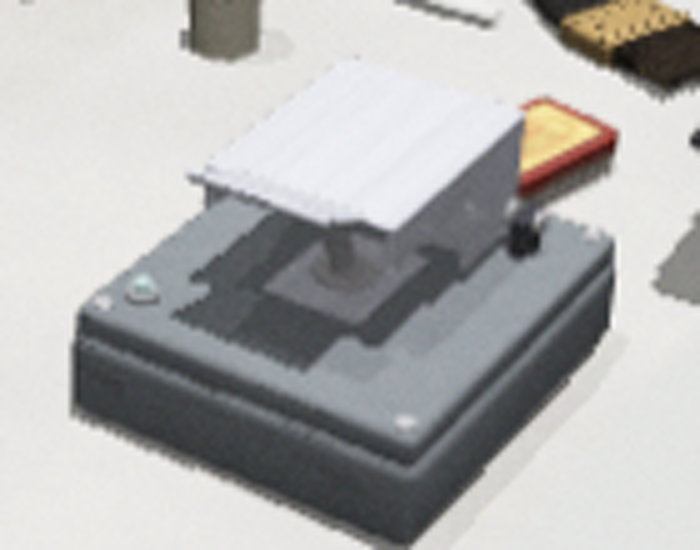

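Run:
```python
from h import *
P=[]
for z in[(134,104),(436,97),(146,459),(450,451)]:
    p=(np.array(z)+.5)/6-.5+[345,180]; P.append(onz("top",p,45)); print(p,P[-1].round(1))
P=np.array(P);print("screw span y",np.linalg.norm(P[0]-P[1]),np.linalg.norm(P[2]-P[3]),"x",np.linalg.norm(P[0]-P[2]),np.linalg.norm(P[1]-P[3]))
c=P.mean(0);d=(P[0]+P[1]-P[2]-P[3]);yaw=np.arctan2(d[1],d[0]);print("centre",c,yaw)
e=P[0]+P[2]-P[1]-P[3];print(np.arctan2(-e[0],e[1]))
for z in[(102,303),(405,422),(593,232)]:
    p=(np.array(z)+.5)/5-.5+[325,240]; print(onz("scene",p,45).round(1))
# outline corners in top of enclosure top
for z in [(115,88),(452,77),(120,478),(466,470)]:
    p=(np.array(z)+.5)/6-.5+[345,180]; print('c',onz("top",p,43).round(1))
for z in [(205,122),(395,120),(215,377),(406,373)]:
    p=(np.array(z)+.5)/6-.5+[345,180]; print('guard top',onz("top",p,93).round(1))
for z in [(243,448),(383,446)]:
    p=(np.array(z)+.5)/6-.5+[345,180]; print('lip',onz("top",p,104).round(1))
print(proj("scene",[390,-130,45]))
```

```text
[366.91666667 196.91666667] [ 660.6 -185.4   45. ]
[417.25 195.75] [ 660.9 -296.9   45. ]
[368.91666667 256.08333333] [ 528.8 -186.7   45. ]
[419.58333333 254.75      ] [ 529.8 -298.2   45. ]
screw span y 111.57608301605134 111.45485323191153 x 131.80794209208176 131.12614259971684
centre [ 595.06112734 -241.80057195   45.        ] 0.00972649225008777
0.005667183812388756
[ 530.3 -185.6   45. ]
[ 532.1 -297.3   45. ]
[ 666.5 -295.7   45. ]
c [ 667.1 -178.6   43. ]
c [ 668.6 -303.4   43. ]
c [ 522.1 -177.1   43. ]
c [ 522.8 -304.1   43. ]
guard top [ 646.9 -207.5   93. ]
guard top [ 646.3 -275.    93. ]
guard top [ 555.7 -208.8   93. ]
guard top [ 555.9 -276.3   93. ]
lip [ 529.9 -217.   104. ]
lip [ 529.7 -266.   104. ]
[260.77019539 329.24159713]
```

Request:
move_arm(deltas=[[0,0,0,0,0,-7.4],[0,0,0,0,0,-7.4],[0,0,0,0,0,-7.4],[-1.4,-4.3,-0.1,0,0,0],[-1.4,-4.3,-0.1,0,0,0],[-1.4,-4.3,-0.1,0,0,0],[-1.4,-4.3,-0.1,0,0,0],[-1.4,-4.3,-0.1,0,0,0],[-1.4,-4.3,-0.1,0,0,0],[-1.4,-4.3,-0.1,0,0,0]], grip=0)

```text
time_s: 1.1
eef_pos: [295.1, 185.4, 238.3]
ee_rot: [0.0, -0.004, 1.0, -0.0]
force: [1.0, 1.2, -0.2]
grip_width: -0.001
```

Request:
move_arm(deltas=[[-1.4,-4.3,0,0,0,0],[-1.4,-4.3,0,0,0,0],[-1.4,-4.3,0,0,0,0],[-1.4,-4.3,0,0,0,0],[-1.4,-4.3,0,0,0,0],[-1.4,-4.3,0,0,0,0],[-1.4,-4.3,0,0,0,0],[-1.4,-4.3,0,0,0,0],[-1.4,-4.3,0,0,0,0],[-1.4,-4.3,0,0,0,0]])

```text
time_s: 2.1
eef_pos: [438.1, -243.8, 238.0]
ee_rot: [-0.0, -0.003, 1.0, 0.0]
force: [0.8, 0.4, 0.2]
grip_width: -0.006
```

Request:
move_arm(deltas=[[0,0,0,0,-7.5,0],[0,0,0,0,-7.5,0],[0,0,0,0,-7.5,0],[0,0,0,0,-7.5,0],[0,0,0,0,-7.5,0],[0,0,0,0,-7.5,0],[0,0,0,0,0,0],[0,0,0,0,0,0],[0,0,0,0,0,0],[0,0,0,0,0,0]])

```text
time_s: 3.1
eef_pos: [466.7, -221.6, 271.4]
ee_rot: [0.354, 0.019, 0.935, -0.003]
force: [0.3, -0.4, -0.2]
grip_width: 0.0
```

Run:
```python
from h import *
s=ctrl.sense();print(s["eef_pos"],s["ee_rot"],s["force"],s["joints"])
cv2.imwrite('pics/s1.png',eyes.capture('scene'))
```

```text
[ 466.71877106 -221.5525911   271.44805246] [ 0.35380368  0.01945607  0.93511354 -0.00266265] [ 0.33417282 -0.36029997 -0.16384733] [-0.95040655 -0.01913109  1.95205443  0.75600732  0.87694287 -2.87985004]
```

View pics/s1.png

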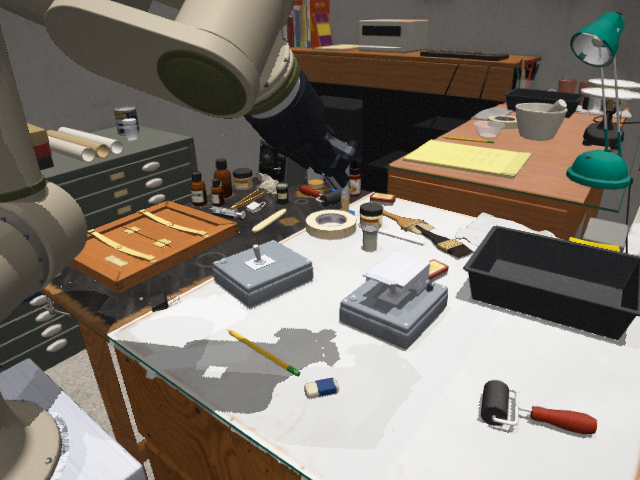

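Request:
move_arm(deltas=[[0,0,0,0,0,8.5],[0,0,0,0,0,8.5],[0,0,0,0,0,8.5],[0,0,0,0,0,8.5],[0,0,0,0,0,8.5],[0,0,0,0,0,8.5],[0,0,0,0,0,8.5],[0,0,0,0,0,8.5],[0,0,0,0,0,8.5],[0,0,0,0,0,8.5]])

```text
time_s: 4.15
eef_pos: [466.8, -221.4, 271.7]
ee_rot: [0.262, 0.648, 0.674, 0.238]
force: [-0.8, -0.0, 1.2]
grip_width: -0.003
```

Request:
move_arm(deltas=[[0,0,0,0,0,8.5],[0,0,0,0,0,8.5],[0,0,0,0,0,8.5],[0,0,0,0,0,8.5],[0,0,0,0,0,8.5],[0,0,0,0,0,8.5],[0,0,0,0,0,8.5],[0,0,0,0,0,8.5],[0,0,0,0,0,8.5],[0,0,0,0,0,8.5]])

```text
time_s: 5.15
eef_pos: [466.8, -221.4, 271.7]
ee_rot: [0.033, 0.933, 0.059, 0.353]
force: [0.5, -0.1, -0.3]
grip_width: 0.001
```

```bash
cat > d.py <<'E'
from h import *
def st():
    s=ctrl.sense(); q=s["ee_rot"]; r=R.from_quat([q[1],q[2],q[3],q[0]]); 
    print("t",s["time_s"],"p",s["eef_pos"].round(1),"F",s["force"].round(1),"j",s["joints"].round(2)); print(r.as_matrix().round(3)); return s["eef_pos"],r
def target(tilt,yaw=0.008):
    # tool x forward, z down, tilted so z points forward by tilt deg
    return R.from_euler('z',yaw)*R.from_euler('y',-np.radians(tilt))*R.from_matrix(np.diag([1,-1,-1.]))
E
python3 - <<'E'
from d import *
p,r=st(); print(target(45).as_matrix().round(3)); print("turn deg",np.degrees((r.inv()*target(45)).as_rotvec()).round(2)); print("shift cm after turn to 480,-242,150",target(45).inv().apply(np.array([480,-242,150])-p)/10)
E
```

```text
t 5.15 p [ 466.8 -221.4  271.7] F [ 0.5 -0.1 -0.3] j [-0.95 -0.02  1.95  0.76  0.88  0.09]
[[ 0.744  0.088  0.662]
 [ 0.133 -0.991 -0.019]
 [ 0.654  0.102 -0.749]]
[[ 0.707  0.008  0.707]
 [ 0.006 -1.     0.006]
 [ 0.707  0.    -0.707]]
turn deg [1.16 3.62 7.37]
shift cm after turn to 480,-242,150 [-7.68149237  2.06702544  9.52845509]
```

Request:
move_arm(deltas=[[0,0,0,1.2,3.6,7.4],[0,0,0,0,0,0],[-1.3,0.34,1.6,0,0,0],[-1.3,0.34,1.6,0,0,0],[-1.3,0.34,1.6,0,0,0],[-1.3,0.34,1.6,0,0,0],[-1.3,0.34,1.6,0,0,0],[-1.3,0.34,1.6,0,0,0],[0,0,0,0,0,0],[0,0,0,0,0,0]])

```text
time_s: 6.15
eef_pos: [480.0, -241.9, 149.4]
ee_rot: [-0.001, 0.924, 0.007, 0.382]
force: [-0.5, 1.2, 0.6]
grip_width: -0.0
```

Run:
```python
from d import *
p,r=st(); print("shift cm to 505,-242,75",r.inv().apply(np.array([505,-242,75])-p)/10)
cv2.imwrite('pics/s2.png',eyes.capture('scene'))
cv2.imwrite('pics/t2.png',eyes.capture('top'))
```

```text
t 6.15 p [ 480.  -241.9  149.4] F [-0.5  1.2  0.6] j [-0.99  0.24  2.08  1.16  0.71 -0.32]
[[ 0.707  0.014  0.707]
 [ 0.013 -1.     0.007]
 [ 0.707  0.004 -0.707]]
shift cm to 505,-242,75 [-3.48722663  0.01061337  7.02802543]
```

View pics/s2.png

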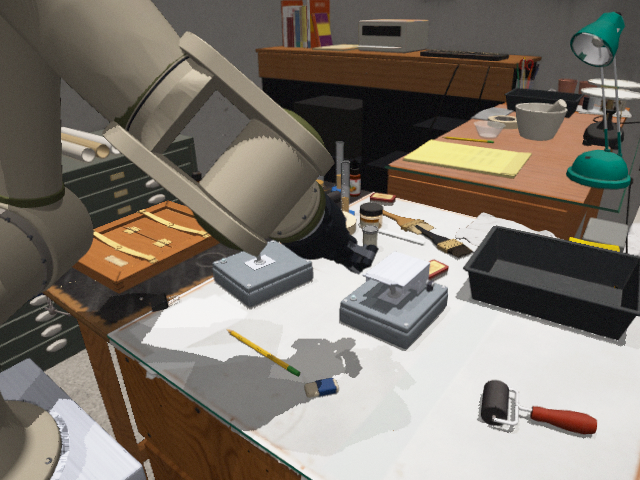

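View pics/t2.png

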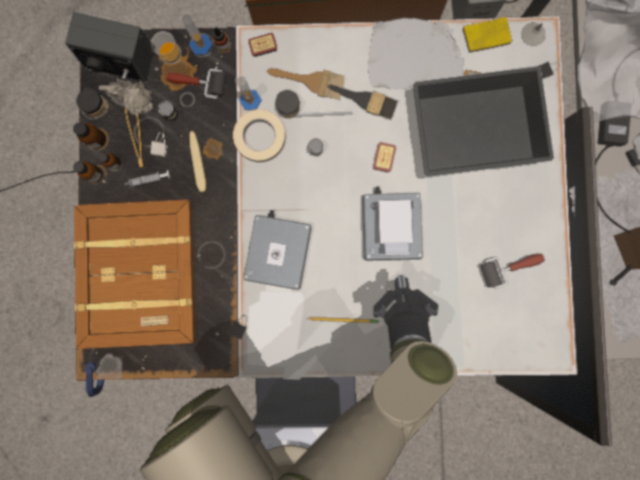

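Request:
move_arm(deltas=[[-0.48,0,0.92,0,0,0],[-0.48,0,0.92,0,0,0],[-0.48,0,0.92,0,0,0],[-0.48,0,0.92,0,0,0],[-0.48,0,0.92,0,0,0],[-0.48,0,0.92,0,0,0],[-0.48,0,0.92,0,0,0],[-0.48,0,0.92,0,0,0],[0,0,0,0,0,0],[0,0,0,0,0,0]])

```text
time_s: 7.25
eef_pos: [505.0, -242.0, 70.8]
ee_rot: [-0.0, 0.924, 0.007, 0.383]
force: [-0.1, -0.4, -0.3]
grip_width: -0.001
```

Run:
```python
from d import *
p,r=st()
i=eyes.capture('scene');cv2.imwrite('pics/s3.png',cv2.resize(i[200:360,260:480],None,fx=3.6,fy=3.6))
```

```text
t 7.25 p [ 505.  -242.    70.8] F [-0.1 -0.4 -0.3] j [-0.93  0.45  2.08  1.45  0.62 -0.63]
[[ 0.706  0.013  0.708]
 [ 0.012 -1.     0.006]
 [ 0.708  0.004 -0.706]]
```

View pics/s3.png

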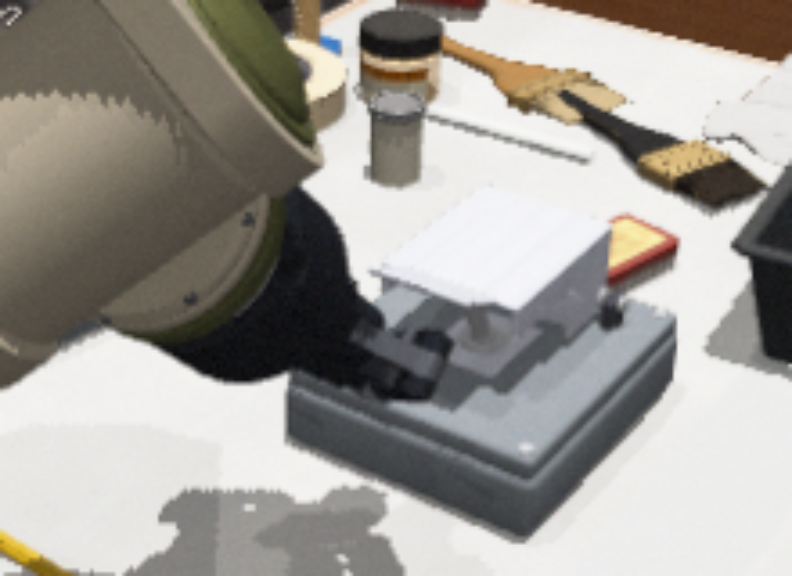

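Request:
move_arm(deltas=[[0.5,0,0.5,0,0,0],[0.5,0,0.5,0,0,0],[0.5,0,0.5,0,0,0],[0.5,0,0.5,0,0,0],[0.5,0,0.5,0,0,0],[0,0,0,0,0,0],[0.35,0,-0.35,0,0,0],[0.35,0,-0.35,0,0,0],[0.35,0,-0.35,0,0,0],[0,0,0,0,0,0]])

```text
time_s: 8.3
eef_pos: [540.2, -241.7, 85.7]
ee_rot: [-0.0, 0.924, 0.007, 0.383]
force: [0.0, -0.7, 0.9]
grip_width: 0.001
```

Run:
```python
from d import *
p,r=st()
i=eyes.capture('scene');cv2.imwrite('pics/s4.png',cv2.resize(i[200:360,260:480],None,fx=3.6,fy=3.6))
```

```text
t 8.3 p [ 540.2 -241.7   85.7] F [ 0.  -0.7  0.9] j [-0.87  0.45  1.99  1.38  0.59 -0.48]
[[ 0.706  0.012  0.708]
 [ 0.012 -1.     0.005]
 [ 0.708  0.005 -0.706]]
```

View pics/s4.png

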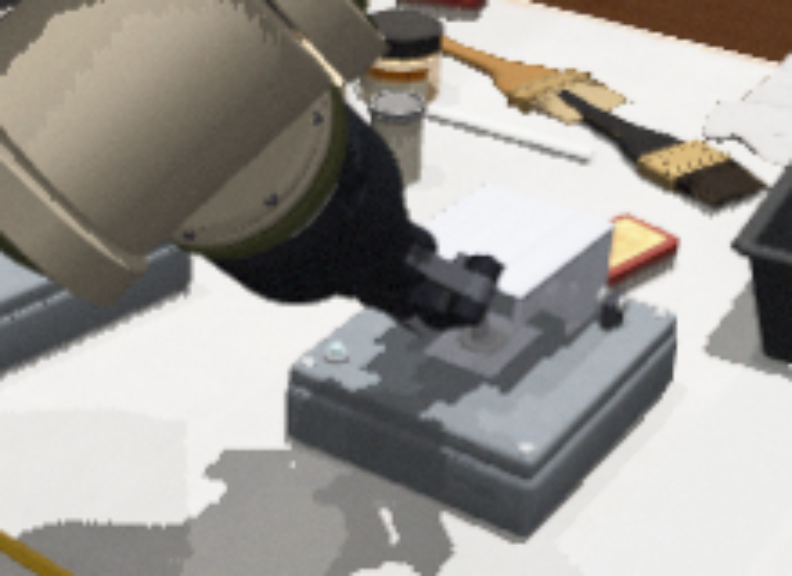

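Run:
```python
from d import *
f=lambda P:((proj("scene",P)-[260,200])*3.6).round()
p,r=st()
for t in [(0,0,0),(11,14,0),(11,-14,0),(-11,14,0),(-11,-14,0),(11,14,-25),(11,-14,-25),(-11,-14,-25)]:
    print(t,f(p+r.apply(t)))
print("lip",f([531,-217,104]),f([531,-267,104]))
i=eyes.capture('top');cv2.imwrite('pics/t4.png',cv2.resize(i[180:280,345:445],None,fx=6,fy=6))
```

```text
t 8.35 p [ 540.1 -241.6   85.3] F [-0.5  0.1  0.2] j [-0.87  0.45  1.99  1.38  0.59 -0.48]
[[ 0.706  0.012  0.708]
 [ 0.012 -1.     0.006]
 [ 0.708  0.004 -0.706]]
(0, 0, 0) [426. 315.]
(11, 14, 0) [464. 302.]
(11, -14, 0) [408. 283.]
(-11, 14, 0) [444. 349.]
(-11, -14, 0) [388. 328.]
(11, 14, -25) [445. 284.]
(11, -14, -25) [388. 264.]
(-11, -14, -25) [367. 311.]
lip [368. 269.] [468. 306.]
```

View pics/t4.png

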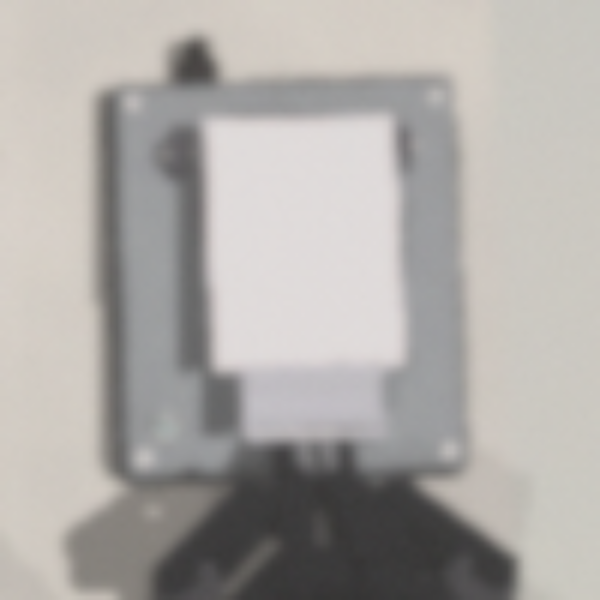

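Request:
move_arm(deltas=[[0.5,0,-0.5,0,0,0],[0.5,0,-0.5,0,0,0],[0.85,0,-0.1,0,0,0],[0.85,0,-0.1,0,0,0],[0.85,0,-0.1,0,0,0],[0.88,0,0.1,0,0,0],[0.88,0,0.1,0,0,0],[0.88,0,0.1,0,0,0],[0.88,0,0.1,0,0,0],[0,0,0,0,0,0]])

```text
time_s: 9.4
eef_pos: [584.2, -240.7, 141.6]
ee_rot: [-0.001, 0.924, 0.007, 0.383]
force: [-0.8, -0.1, -0.3]
grip_width: -0.004
```

Run:
```python
from d import *
p,r=st()
i=eyes.capture('scene');cv2.imwrite('pics/s5.png',cv2.resize(i[200:360,260:480],None,fx=3.6,fy=3.6))
```

```text
t 9.4 p [ 584.2 -240.7  141.6] F [-0.8 -0.1 -0.3] j [-0.79  0.41  1.85  1.14  0.59 -0.13]
[[ 0.706  0.013  0.708]
 [ 0.012 -1.     0.006]
 [ 0.708  0.004 -0.706]]
```

View pics/s5.png

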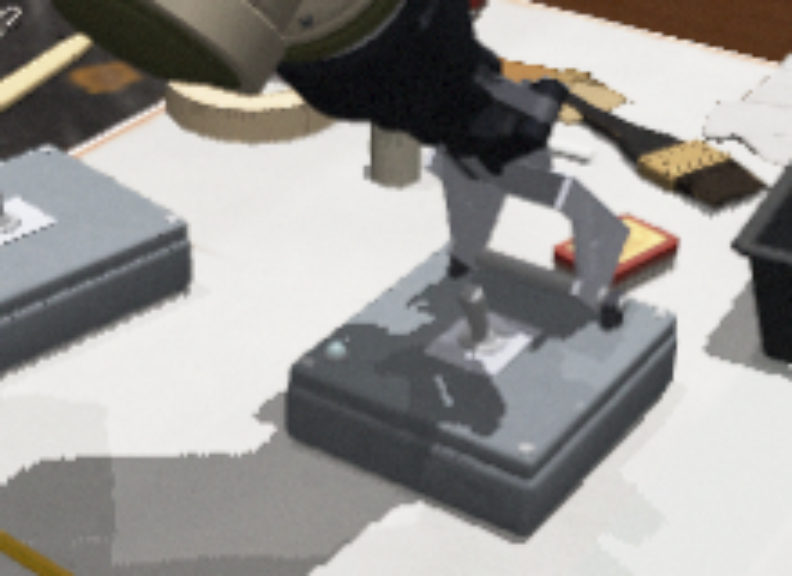

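Request:
move_arm(deltas=[[0.63,0,0.29,0,0,0],[0.63,0,0.29,0,0,0],[0.63,0,0.29,0,0,0],[0.63,0,0.29,0,0,0],[0.52,0,0.43,0,0,0],[0.52,0,0.43,0,0,0],[0.52,0,0.43,0,0,0],[0.52,0,0.43,0,0,0],[0.5,0,0.5,0,0,0],[0,0,0,0,0,0]])

```text
time_s: 10.45
eef_pos: [644.4, -239.7, 153.2]
ee_rot: [-0.001, 0.924, 0.007, 0.383]
force: [-0.2, 0.2, 0.3]
grip_width: -0.001
```

Run:
```python
from d import *
p,r=st()
i=eyes.capture('scene');cv2.imwrite('pics/s6.png',cv2.resize(i[200:360,260:480],None,fx=3.6,fy=3.6))
```

```text
t 10.45 p [ 644.4 -239.7  153.2] F [-0.2  0.2  0.3] j [-0.7   0.48  1.69  1.02  0.57  0.07]
[[ 0.707  0.013  0.707]
 [ 0.012 -1.     0.007]
 [ 0.707  0.004 -0.707]]
```

View pics/s6.png

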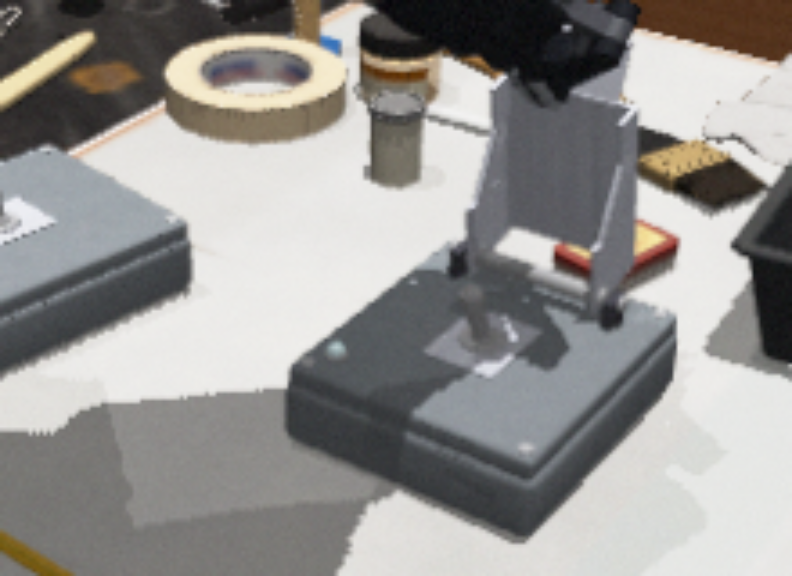

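Request:
move_arm(deltas=[[-0.93,0,-0.93,0,0,0],[-0.93,0,-0.93,0,0,0],[-0.93,0,-0.93,0,0,0],[-0.93,0,-0.93,0,0,0],[-0.93,0,-0.93,0,0,0],[-0.93,0,-0.93,0,0,0],[-0.93,0,-0.93,0,0,0],[-0.93,0,-0.93,0,0,0],[0,0,0,0,0,0],[0,0,0,0,0,0]])

```text
time_s: 11.5
eef_pos: [538.7, -241.4, 153.5]
ee_rot: [-0.001, 0.924, 0.006, 0.383]
force: [0.3, -0.8, 0.0]
grip_width: 0.001
```

Request:
move_arm(deltas=[[-0.76,0.0,0.76,0,0,0],[-0.76,0.0,0.76,0,0,0],[-0.76,0.0,0.76,0,0,0],[-0.76,0.0,0.76,0,0,0],[-0.76,0.0,0.76,0,0,0],[-0.76,0.0,0.76,0,0,0],[-0.76,0.0,0.76,0,0,0],[-0.76,0.0,0.76,0,0,0],[0,0,0,0,0,0],[0,0,0,0,0,0]])

```text
time_s: 12.5
eef_pos: [538.9, -241.4, 67.4]
ee_rot: [-0.001, 0.924, 0.007, 0.383]
force: [0.6, -0.4, 0.4]
grip_width: 0.0
```

Run:
```python
from d import *
p,r=st()
i=eyes.capture('scene');cv2.imwrite('pics/s7.png',cv2.resize(i[200:360,260:480],None,fx=3.6,fy=3.6))
i=eyes.capture('top');cv2.imwrite('pics/t7.png',cv2.resize(i[160:280,345:445],None,fx=5,fy=5))
```

```text
t 12.5 p [ 538.9 -241.4   67.4] F [ 0.6 -0.4  0.4] j [-0.87  0.49  2.    1.45  0.58 -0.56]
[[ 0.707  0.013  0.707]
 [ 0.011 -1.     0.007]
 [ 0.707  0.003 -0.707]]
```

View pics/s7.png

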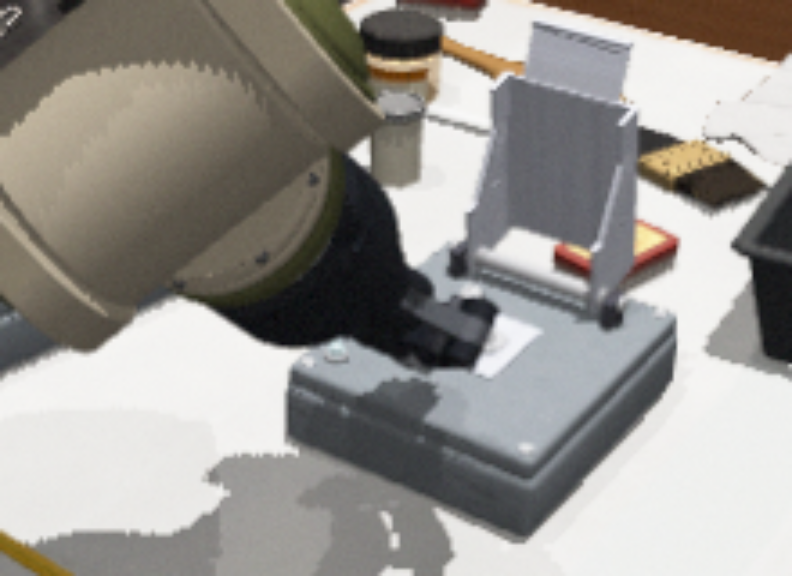

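View pics/t7.png

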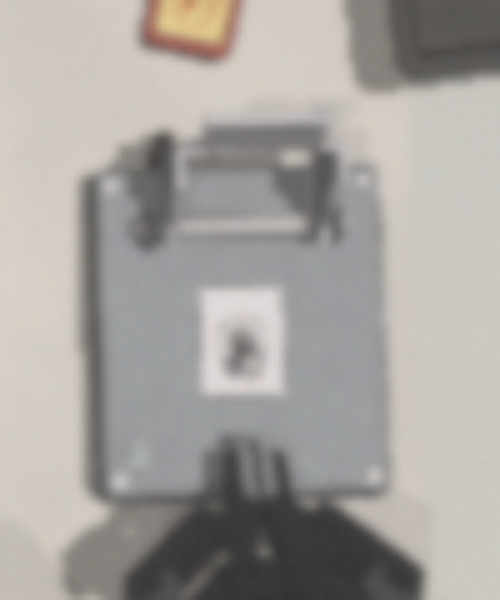

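Request:
move_arm(deltas=[[0.4,0,0.4,0,0,0],[0.4,0,0.4,0,0,0],[0.4,0,0.4,0,0,0],[0.4,0,0.4,0,0,0],[0.4,0,0.4,0,0,0],[0.4,0,0.4,0,0,0],[0.4,0,0.4,0,0,0],[0.4,0,0.4,0,0,0],[0,0,0,0,0,0],[0,0,0,0,0,0]])

```text
time_s: 13.6
eef_pos: [583.8, -240.8, 67.2]
ee_rot: [-0.001, 0.924, 0.006, 0.383]
force: [-1.3, 0.3, 0.1]
grip_width: 0.0
```

Run:
```python
from d import *
p,r=st()
i=eyes.capture('scene');cv2.imwrite('pics/s8.png',cv2.resize(i[200:360,260:480],None,fx=3.6,fy=3.6))
i=eyes.capture('top');cv2.imwrite('pics/t8.png',cv2.resize(i[160:280,345:445],None,fx=5,fy=5))
```

```text
t 13.6 p [ 583.8 -240.8   67.2] F [-1.3  0.3  0.1] j [-0.79  0.55  1.89  1.41  0.54 -0.45]
[[ 0.707  0.013  0.707]
 [ 0.011 -1.     0.007]
 [ 0.707  0.003 -0.707]]
```

View pics/s8.png

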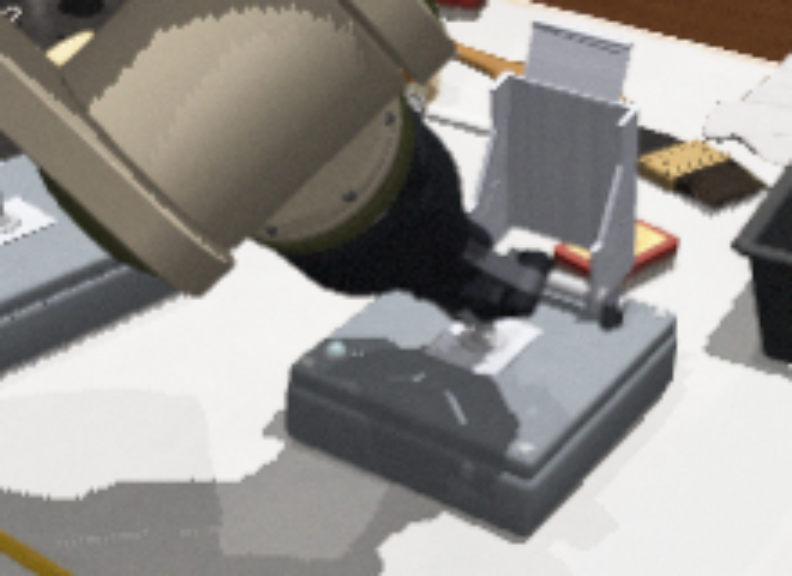

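View pics/t8.png

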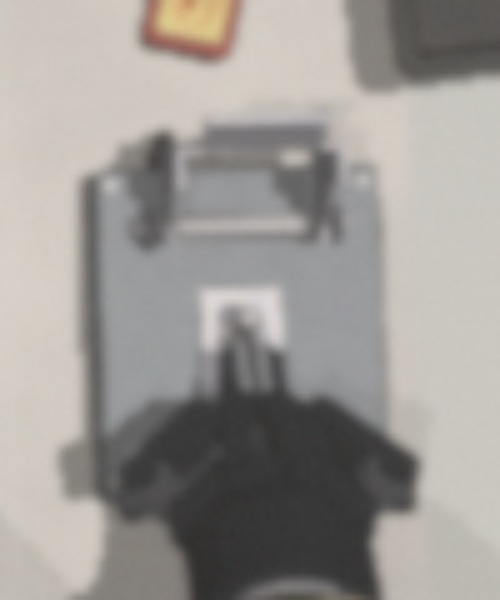

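Request:
move_arm(deltas=[[0.1,0,0.1,0,0,0],[0,0,0,0,0,0],[0.1,0,0.1,0,0,0],[0,0,0,0,0,0],[0.1,0,0.1,0,0,0],[0,0,0,0,0,0],[0,0,0,0,0,0],[0,0,0,0,0,0],[0,0,0,0,0,0],[0,0,0,0,0,0]])

```text
time_s: 14.7
eef_pos: [588.0, -240.9, 67.3]
ee_rot: [-0.001, 0.924, 0.006, 0.383]
force: [-0.6, -0.4, 0.3]
grip_width: 0.002
```

Request:
move_arm(deltas=[[0.1,0,0.1,0,0,0],[0,0,0,0,0,0],[0.1,0,0.1,0,0,0],[0,0,0,0,0,0],[0,0,0,0,0,0],[0,0,0,0,0,0],[0,0,0,0,0,0],[0,0,0,0,0,0],[0,0,0,0,0,0],[0,0,0,0,0,0]])

```text
time_s: 15.7
eef_pos: [590.7, -240.8, 67.2]
ee_rot: [-0.001, 0.924, 0.006, 0.383]
force: [-3.6, -0.1, -1.1]
grip_width: 0.005
```

Request:
move_arm(deltas=[[-0.4,0,-0.4,0,0,0],[-0.4,0,-0.4,0,0,0],[-0.7,0,-0.7,0,0,0],[-0.7,0,-0.7,0,0,0],[-0.7,0,-0.7,0,0,0],[-0.7,0,-0.7,0,0,0],[0,0,-2.5,0,0,0],[0,0,-2.5,0,0,0],[0,0,-2.5,0,0,0],[0,0,-2.5,0,0,0]])

```text
time_s: 16.7
eef_pos: [468.0, -241.9, 138.5]
ee_rot: [-0.001, 0.924, 0.006, 0.383]
force: [-0.0, -0.5, 0.4]
grip_width: 0.003
```

Run:
```python
from d import *
p,r=st()
i=eyes.capture('scene');cv2.imwrite('pics/s9.png',cv2.resize(i[200:360,260:480],None,fx=3.6,fy=3.6))
i=eyes.capture('top');cv2.imwrite('pics/t9.png',cv2.resize(i[160:280,345:445],None,fx=5,fy=5))
```

```text
t 16.7 p [ 468.  -241.9  138.5] F [-0.  -0.5  0.4] j [-1.02  0.24  2.11  1.19  0.71 -0.38]
[[ 0.707  0.012  0.707]
 [ 0.011 -1.     0.006]
 [ 0.707  0.003 -0.707]]
```

View pics/s9.png

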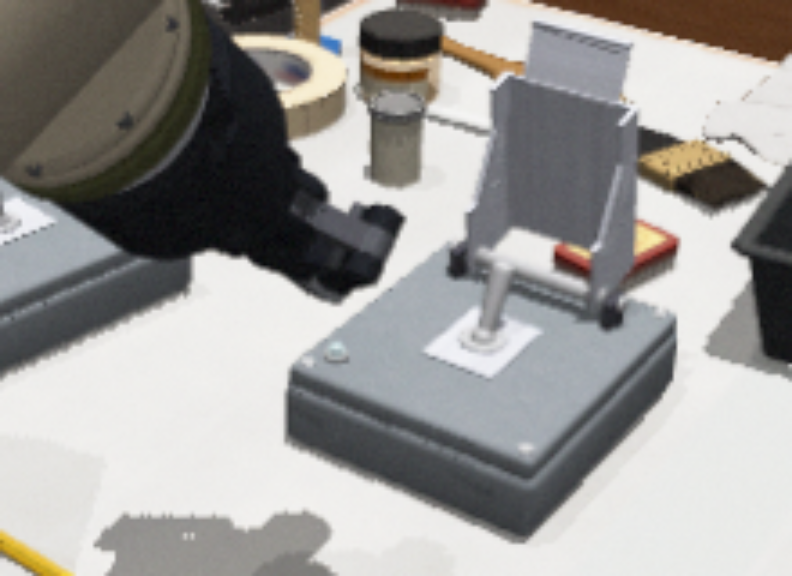

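View pics/t9.png

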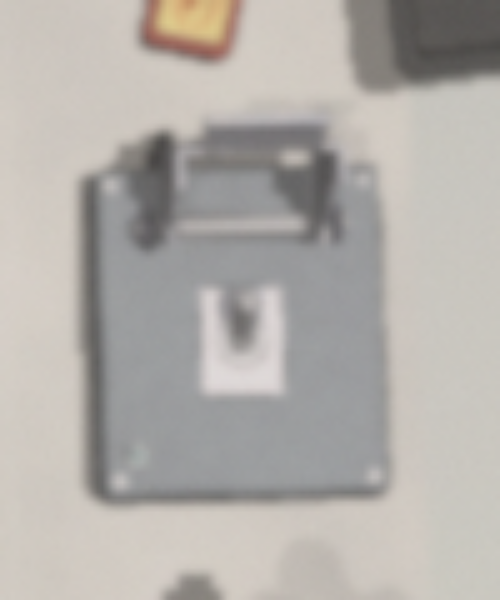

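Run:
```python
from d import *
f=lambda P:((proj("scene",P)-[260,200])*3.6).round()
g=lambda P:((proj("top",P)-[345,160])*5).round()
for a in(-.45,.1,.2,.3,.45): 
  P=[591+37*np.sin(a),-241.5,47+37*np.cos(a)];print(a+.45,f(P),g(P))
for ga in(1.3,1.4):
  for y in(-217,-267):
    F,u=110,47; P=[641-(F*np.cos(ga)-u*np.sin(ga)),y,57+F*np.sin(ga)+u*np.cos(ga)];print('lip edge',ga,np.round(P),f(P),g(P))
p,r=st(); T=target(0); print(np.degrees((r.inv()*T).as_rotvec()).round(1))
```

```text
0.0 [467. 292.] [250. 368.]
0.55 [489. 267.] [249. 321.]
0.65 [493. 264.] [249. 313.]
0.75 [497. 263.] [249. 305.]
0.9 [503. 262.] [248. 294.]
lip edge 1.3 [ 657. -217.  176.] [522.  25.] [208. 147.]
lip edge 1.3 [ 657. -267.  176.] [620.  50.] [334. 144.]
lip edge 1.4 [ 669. -217.  173.] [534.  21.] [207. 118.]
lip edge 1.4 [ 669. -267.  173.] [632.  46.] [332. 116.]
t 16.8 p [ 468.2 -242.8  139.7] F [-0.  -0.6 -1. ] j [-1.02  0.24  2.11  1.19  0.71 -0.38]
[[ 0.706  0.011  0.708]
 [ 0.012 -1.     0.003]
 [ 0.708  0.006 -0.706]]
[  0.3 -45.1   0.3]
```

Request:
move_arm(deltas=[[1.8,0,-1.8,0,0,0],[1.8,0,-1.8,0,0,0],[1.8,0,-1.8,0,0,0],[1.8,0,-1.8,0,0,0],[0,0,0,0,-7.5,0],[0,0,0,0,-7.5,0],[0,0,0,0,-7.5,0],[0,0,0,0,-7.5,0],[0,0,0,0,-7.5,0],[0,0,0,0,-7.5,0]])

```text
time_s: 17.8
eef_pos: [469.7, -241.3, 239.4]
ee_rot: [0.001, 1.0, 0.007, -0.002]
force: [-0.6, 0.1, 0.2]
grip_width: -0.0
```

Run:
```python
from d import *
p,r=st(); T=target(0); print(np.degrees((r.inv()*T).as_rotvec()).round(1))
```

```text
t 17.8 p [ 469.7 -241.3  239.4] F [-0.6  0.1  0.2] j [-0.69  0.32  1.47 -0.    1.35  0.86]
[[ 1.     0.014 -0.004]
 [ 0.014 -1.    -0.003]
 [-0.004  0.003 -1.   ]]
[0.2 0.2 0.3]
```

Request:
move_arm(deltas=[[2.85,0.04,0,0,0,0],[2.85,0.04,0,0,0,0],[2.85,0.04,0,0,0,0],[2.85,0.04,0,0,0,0],[2.85,0.04,0,0,0,0],[2.85,0.04,0,0,0,0],[2.85,0.04,0,0,0,0],[2.85,0.04,0,0,0,0],[0,0,0,0,0,0],[0,0,0,0,0,0]])

```text
time_s: 18.8
eef_pos: [697.4, -241.6, 237.7]
ee_rot: [0.001, 1.0, 0.007, -0.001]
force: [-0.0, -0.5, 1.3]
grip_width: -0.002
```

Run:
```python
from d import *
p,r=st(); T=target(0); print(np.degrees((r.inv()*T).as_rotvec()).round(1))
i=eyes.capture('scene');cv2.imwrite('pics/s10.png',cv2.resize(i[160:360,260:480],None,fx=3,fy=3))
i=eyes.capture('top');cv2.imwrite('pics/t10.png',cv2.resize(i[140:300,325:445],None,fx=4,fy=4)[:600])
```

```text
t 18.8 p [ 697.4 -241.6  237.7] F [-0.  -0.5  1.3] j [-0.49  0.85  0.62 -0.    1.67  1.07]
[[ 1.     0.014 -0.001]
 [ 0.014 -1.    -0.001]
 [-0.001  0.001 -1.   ]]
[0.1 0.1 0.4]
```

View pics/s10.png

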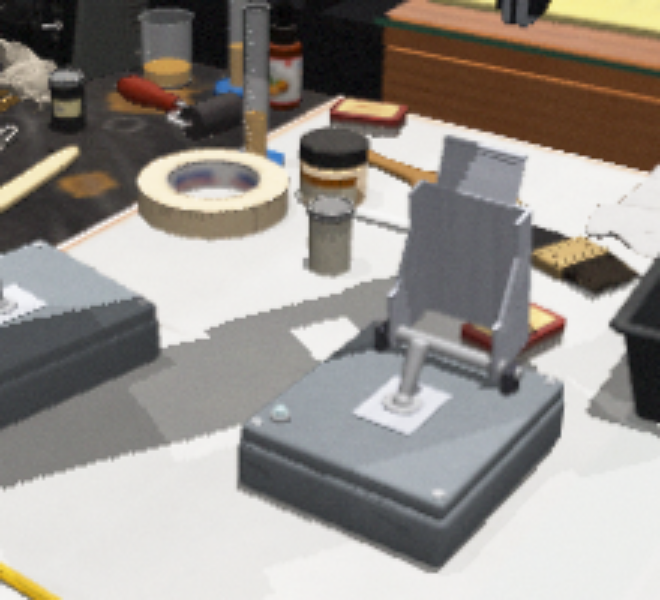

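View pics/t10.png

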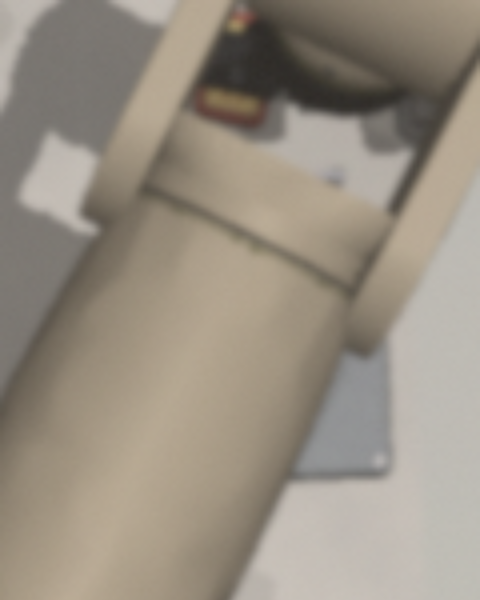

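Request:
move_arm(deltas=[[0,0,1.2,0,0,0],[0,0,1.2,0,0,0],[0,0,1.2,0,0,0],[0,0,1.2,0,0,0],[0,0,1.2,0,0,0],[0,0,1.2,0,0,0],[0,0,1.2,0,0,0],[0,0,0,0,0,0],[0,0,0,0,0,0],[0,0,0,0,0,0]])

```text
time_s: 19.9
eef_pos: [697.5, -242.5, 156.8]
ee_rot: [0.002, 1.0, 0.006, 0.001]
force: [0.1, 0.2, 0.3]
grip_width: -0.002
```

Run:
```python
from d import *
p,r=st()
i=eyes.capture('scene');cv2.imwrite('pics/s11.png',cv2.resize(i[160:360,260:480],None,fx=3,fy=3))
```

```text
t 19.9 p [ 697.5 -242.5  156.8] F [0.1 0.2 0.3] j [-0.49  0.87  0.78 -0.    1.48  1.07]
[[ 1.     0.012  0.002]
 [ 0.012 -1.    -0.004]
 [ 0.002  0.004 -1.   ]]
```

View pics/s11.png

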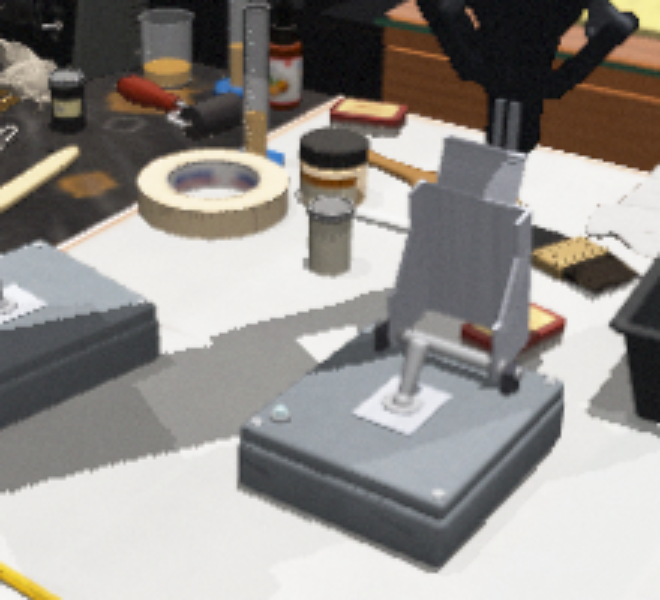

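Request:
move_arm(deltas=[[-0.7,0,0,0,0,0],[-0.7,0,0,0,0,0],[-0.7,0,0,0,0,0],[-0.7,0,0,0,0,0],[-0.7,0,0,0,0,0],[-0.7,0,0,0,0,0],[-0.7,0,0,0,0,0],[0,0,0,0,0,0],[0,0,0,0,0,0],[0,0,0,0,0,0]])

```text
time_s: 20.95
eef_pos: [648.4, -243.0, 155.9]
ee_rot: [0.002, 1.0, 0.006, 0.0]
force: [1.0, 1.1, 0.1]
grip_width: -0.003
```

Run:
```python
from d import *
p,r=st()
i=eyes.capture('scene');cv2.imwrite('pics/s12.png',cv2.resize(i[160:360,260:480],None,fx=3,fy=3))
```

```text
t 20.95 p [ 648.4 -243.   155.9] F [1.  1.1 0.1] j [-0.53  0.75  1.01 -0.    1.38  1.03]
[[ 1.     0.013  0.001]
 [ 0.013 -1.    -0.003]
 [ 0.001  0.003 -1.   ]]
```

View pics/s12.png

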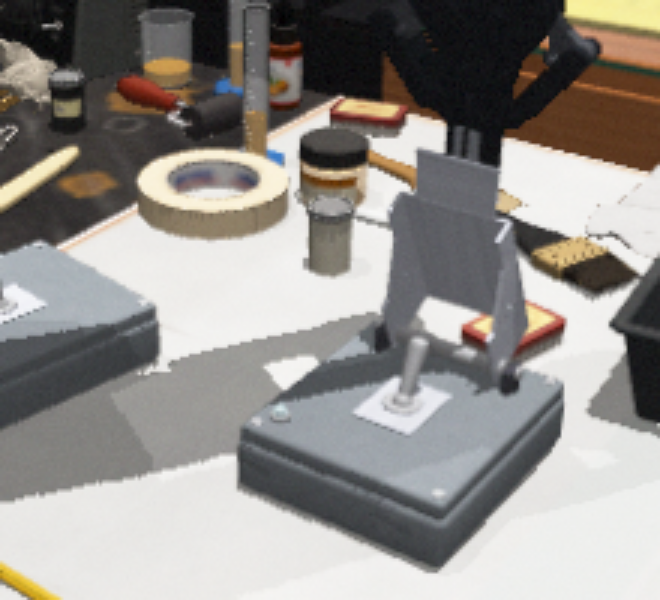

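Request:
move_arm(deltas=[[-0.6,0,0,0,0,0],[-0.6,0,0,0,0,0],[-0.6,0,0,0,0,0],[0,0,0,0,0,0],[0,0,0,0,0,0],[0,0,0,0,0,0],[0,0,0,0,0,0],[0,0,0,0,0,0],[0,0,0,0,0,0],[0,0,0,0,0,0]])

```text
time_s: 22.0
eef_pos: [630.3, -243.2, 155.8]
ee_rot: [0.002, 1.0, 0.006, 0.0]
force: [0.8, 0.2, -0.6]
grip_width: -0.001
```

Run:
```python
from d import *
p,r=st()
i=eyes.capture('scene');cv2.imwrite('pics/s13.png',cv2.resize(i[160:360,260:480],None,fx=3,fy=3))
```

```text
t 22.0 p [ 630.3 -243.2  155.8] F [ 0.8  0.2 -0.6] j [-0.54  0.71  1.08 -0.    1.35  1.02]
[[ 1.     0.013  0.001]
 [ 0.013 -1.    -0.003]
 [ 0.001  0.003 -1.   ]]
```

View pics/s13.png

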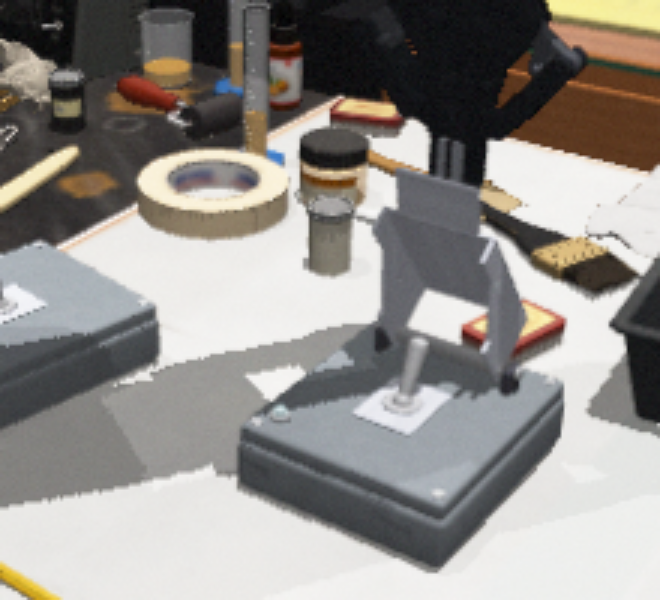

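Request:
move_arm(deltas=[[-0.6,0,0,0,0,0],[-0.6,0,0,0,0,0],[0,0,0,0,0,0],[0,0,0,0,0,0],[0,0,0,0,0,0],[0,0,0,0,0,0],[0,0,0,0,0,0],[0,0,0,0,0,0],[0,0,0,0,0,0],[0,0,0,0,0,0]])

```text
time_s: 23.05
eef_pos: [618.3, -243.3, 155.9]
ee_rot: [0.002, 1.0, 0.006, 0.0]
force: [-0.3, -0.2, 0.2]
grip_width: 0.002
```

Run:
```python
from d import *
p,r=st()
i=eyes.capture('scene');cv2.imwrite('pics/s14.png',cv2.resize(i[160:360,260:480],None,fx=3,fy=3))
```

```text
t 23.05 p [ 618.3 -243.3  155.9] F [-0.3 -0.2  0.2] j [-0.55  0.68  1.13 -0.    1.33  1.01]
[[ 1.     0.013  0.001]
 [ 0.013 -1.    -0.003]
 [ 0.001  0.003 -1.   ]]
```

View pics/s14.png

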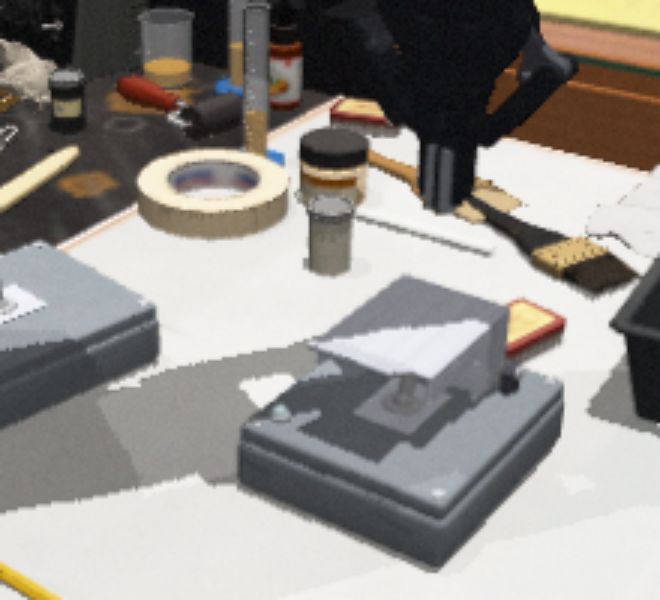

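Guard fell shut. Lift the arm away and do the final check.

Request:
move_arm(deltas=[[0,0,-1.5,0,0,0],[0,0,-1.5,0,0,0],[0,0,-1.5,0,0,0],[0,0,-1.5,0,0,0],[0,0,-1.5,0,0,0],[0,0,-1.5,0,0,0],[-3,3,0,0,0,0],[-3,3,0,0,0,0],[-3,3,0,0,0,0],[-3,3,0,0,0,0]])

```text
time_s: 24.1
eef_pos: [498.4, -365.5, 246.4]
ee_rot: [0.002, 1.0, 0.006, 0.0]
force: [0.1, -1.3, 0.8]
grip_width: 0.001
```

Request:
move_arm(deltas=[[-3,3,0,0,0,0],[-3,3,0,0,0,0],[-3,0,0,0,0,0],[-3,0,0,0,0,0],[0,0,0,0,0,0],[0,0,0,0,0,0],[0,0,0,0,0,0],[0,0,0,0,0,0],[0,0,0,0,0,0],[0,0,0,0,0,0]])

```text
time_s: 25.1
eef_pos: [380.8, -425.9, 246.2]
ee_rot: [0.002, 1.0, 0.007, 0.0]
force: [0.1, -0.0, -0.1]
grip_width: -0.003
```

Run:
```python
from d import *
p,r=st()
i=eyes.capture('scene');cv2.imwrite('pics/s15.png',i);j=eyes.capture('top');cv2.imwrite('pics/t15.png',j)
z=np.hstack([cv2.resize(i[240:350,325:465],(400,314)),cv2.resize(cv2.imread('pics/scene0.png')[240:350,325:465],(400,314))]);cv2.imwrite('pics/cmp.png',z)
```

```text
t 25.1 p [ 380.8 -425.9  246.2] F [ 0.1 -0.  -0.1] j [-1.05  0.4   1.33 -0.    1.4   0.51]
[[ 1.     0.013  0.001]
 [ 0.013 -1.    -0.003]
 [ 0.     0.003 -1.   ]]
```

View pics/cmp.png

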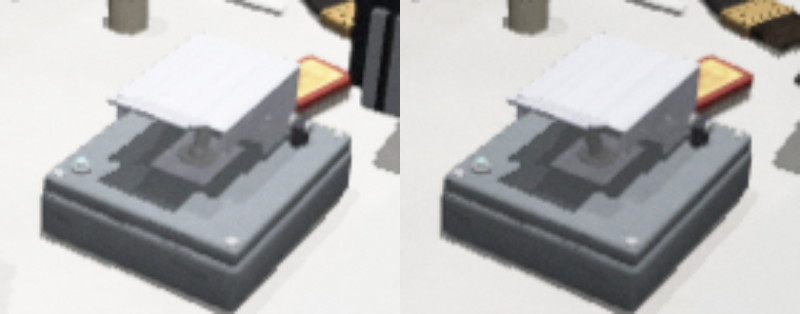

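View pics/s15.png

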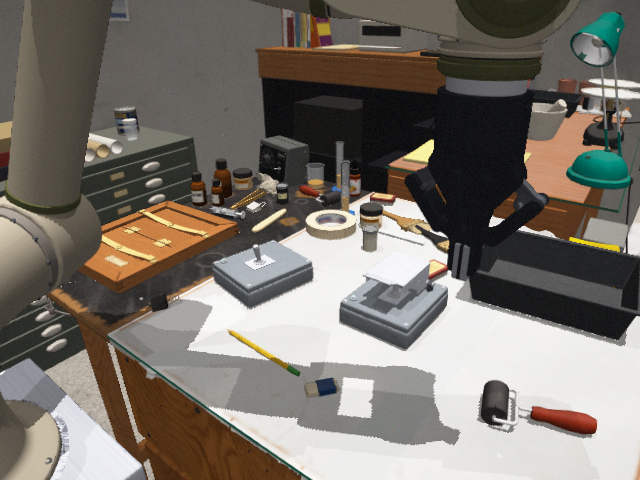

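View pics/t15.png

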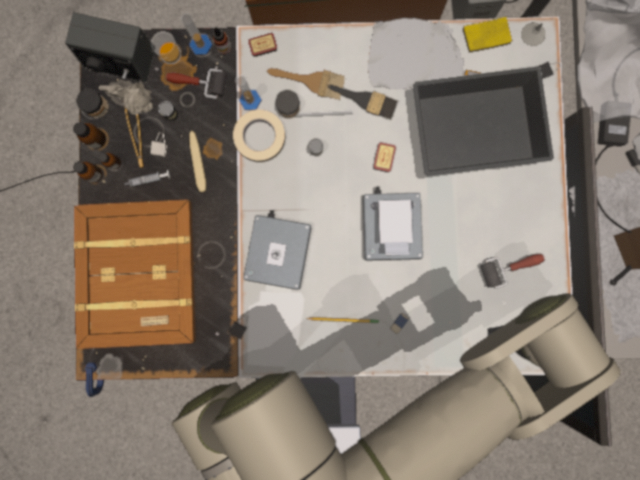

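Request:
move_arm(deltas=[[0,-2,0,0,0,0],[0,-2,0,0,0,0],[0,-2,0,0,0,0],[0,-2,0,0,0,0],[0,-2,0,0,0,0],[0,-2,0,0,0,0],[0,0,0,0,0,0],[0,0,0,0,0,0],[0,0,0,0,0,0],[0,0,0,0,0,0]])

```text
time_s: 26.2
eef_pos: [378.9, -306.7, 245.8]
ee_rot: [0.002, 1.0, 0.006, 0.0]
force: [-0.8, 0.1, 0.4]
grip_width: 0.002
```

Run:
```python
from d import *
st(); print(order.finish_job())
```

```text
t 26.2 p [ 378.9 -306.7  245.8] F [-0.8  0.1  0.4] j [-0.92  0.22  1.58 -0.    1.34  0.64]
[[ 1.     0.012  0.   ]
 [ 0.012 -1.    -0.003]
 [ 0.     0.003 -1.   ]]
the job is handed in; nothing more can be done
None
```

The exposure lamp's toggle is on and the guard is shut again. I handed the job in at about 26 s of the 64 s allowed.

With the fingers shut, I lifted the guard by its lip and swung it back until it stayed open. I pushed the toggle back until it resisted at about 4 N. Then I nudged the guard forward from behind, and it dropped shut by itself with the fingers well clear above.

**Toggle:** before the guard was closed, its tip lay within a few pixels of the position worked out for 0.9 rad (on).

**Last pictures:** the guard looks fully shut, and the box looks the same as in the first picture. The vacuum box and the other objects look unmoved too.

**Arm:** it is clear of everything, with wrist force within noise.

No check failed. One slip happened early on, away from everything: the last joint reached its range limit while I tilted the tool, so I turned the tool half a turn and carried on.

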